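# Set a light bar in the drilling jig

## Task

Set the long light bar that lies askew on the drilling jig's board ready for drilling: push it back until its whole length lies flush against the aluminium fence, and along the fence until its end touches the flip stop whose arm is down. Push it gently with the fingers, do not lift or pinch it, and leave the other things where they are.

Things in the scene. Friction and masses are not known exactly. Their poses are not given: they have to be found in the camera images.
- jig: drilling jig, fixed: plywood board 260 (x) x 560 (y) x 18 mm, turned up to 0.2 rad. Origin: centre of the board's underside, at bench height; z up. On it an aluminium fence 40 (x) x 540 (y) x 20 mm high; its flat front face, for the bar to lie against, is the plane x = +50 mm and looks to -x; fence top z = 38 mm. The free board surface (z = 18 mm) before it spans x = -130 to +50 mm
- stop: the flip stop in use, fixed on the fence near its left (+y) or right (-y) end (varies). An aluminium arm 14 mm thick (sides at y = -7 and +7 mm) hangs before the fence, x = -32 to -2 mm, z = 3 to 41 mm. The bar's end goes against its side facing the jig's middle. Origin: fence front face, board surface height, mid arm; axes as jig. Hinge and knob behind, x 0 to 61 mm, top 43 mm
- spare_stop: the second flip stop, not in use, fixed on the fence near its other end, its arm thrown back behind the fence: nothing of it hangs in front of the fence. Origin and axes as for the stop; its top is 66 mm above the board's surface
- bar: the long light bar, loose on the board in front of the fence: straight aluminium channel, white cover, grey end caps, 30 (x) x 240 (y) x 20 mm high, 0.18 to 0.35 kg. Origin: centre of its underside; y its long axis, z up. It lies askew at first (up to 0.3 rad from the fence's line), 25 to 115 mm short of the stop, held only by friction
- bar_end_left (a point): centre of the bar's +y end face, 10 mm above its underside; axes as the bar's
- bar_end_right (a point): centre of the bar's -y end face, 10 mm above its underside; axes as the bar's
- offcut: a short offcut of the same profile, 30 (x) x 70 (y) x 20 mm high, loose on the board near one front corner; leave alone. Origin: centre of its underside
- spool: small spool of copper wire, 60 mm across, 46 mm high, standing loose on the board near the other front corner; leave alone. Origin: centre of its underside
- screwdriver: screwdriver lying on the bench to the right of the jig; leave alone. It lies along its x axis, handle to -x, 200 mm long. Origin: under its middle
- glue: small white glue bottle 42 mm across, 110 mm high, standing on the bench to the left of the jig; leave alone. Origin: centre of its underside
Mind the look-alikes: they are no part of the job. Of the things like the bar, leave any that is purple; of the rest the larger one is meant.

How it is judged:
By the outcome, as a careful person would: the job done as asked, in the order asked, and still so for the second after the job is handed in, with the robot touching nothing.
It also fails if it takes over 53 s, if anything falls off the work surface, if the arm or the gripper's body presses on something with over 40 N, if the wrist force passes 120 N, or if a joint passes its speed limit or range.

## Robot

A 6-joint arm with a two-finger parallel gripper is mounted at the origin on the work surface. World frame = base frame: x ahead of the robot, y to its left, z up, the work surface at z = 0. Lengths are in m, angles in degrees, forces in N, time in s.
With the tool pointing down it reaches from about 0.25 to 0.725 m from the base axis. Payload 9.7 kg.
Tool frame: the origin (TCP) lies on the centre line of the jaws, within the pads' length; the fingertips stand 19 mm ahead of it and the grasp point (between the pads) is the TCP (bot.tcp_to_tips is the z of the fingertips in the tool frame, in m); z points along the fingers, y is the line along which they close (so a half turn about z gives the same grasp; the last joint's range is limited). The gripper opens to 85 mm and grips with 20 to 120 N. Pads are 22 mm wide; open, the fingers measure 114 mm over their backs; the gripper's body (76 mm by 85 mm) begins 54 mm behind the grasp point. The pads swing forward as they close: fully open they stand 13 mm farther back than shut.
Start: joints at [77.063, 4.979, 10.078, 95.1, 0, 90], TCP at [0.123, 0.536, 0.21] pointing down, gripper open.
Joint ranges: [-179.16, 179.16], [-48.56, 103.87], [-65.8, 70.77], [-126.05, 130.52], [-82.76, 87.17], [-180, 180]. Speed limits (degrees/s): [127.2, 127.2, 147.25, 180, 180, 180].

## Interface

Orientations are given as [roll, pitch, yaw] about the fixed x, y, z axes, in that order (R = Rz(yaw) Ry(pitch) Rx(roll)).
In Python, from workcell import bot gives the robot as it stands. The module is installed in compiled form; this text tells all that it offers.
- The arm moves only by the tool play_rows, never from a script. Its argument "increments" is a list of rows, each an object with "slide": the shift along the tool's x, y, z in mm, a list of three; "angular": the turn, a rotation vector about the tool's x, y, z in degrees, a list of three; "claw": the opening, from -1 (shut) to 1 (fully open). In form: [{"slide": [x, y, z], "angular": [rx, ry, rz], "claw": claw}, ...]. A call has 1 to 8 rows; each row shifts and turns the commanded pose from where the row before left it, along the tool's axes as they then stand; what a row does not reach is not made up. A row lasts 1/10 s, in which the tool goes at most 50 mm and 8.59 degrees, less where a joint would pass 70% of its speed; a pose out of reach is approached as far as the arm can. A call is refused whole if a number of a shift passes 50 or a number of a turn 8.59, either way. A call with a gripper value outside its range is refused whole. The fingers move at their own pace and stop on an object; "squeeze" is the grip in N (left out, the last holds). Time passes only in rows, so rows that do not move let the fingers close. It gives the time, the measured TCP pose, the force, the opening and the grip force at its end, in the units of the state.
- bot.get_obs(): the state, without advancing time (a new reading comes with each control period).
- bot.camera(name): name is "scene" or "top" or "wrist"; returns the picture (480x640x3 uint8, red, green, blue); there is no depth.
- bot.camera_info(name): a dict with "fovy" (degrees; the focal length in pixels is half the picture's height over the tangent of half this angle, whatever the lens; pixels are square), "cx", "cy" (the principal point, pixels), "R" (3x3) and "t" (3): a world point X has camera coordinates R X + t. Camera axes: x right, y down, z forward; pixel columns grow to the right and rows downward; lengths in m; the calibration is good to about 2 mm. The wrist camera is an equidistant fisheye: a pixel r from the principal point sees the ray r / f radians off the axis. A picture is of the moment at which its call begins: read the wrist's pose just before it. camera_info takes no time and is no camera call; for the wrist camera it gives the pose at the moment of the call.
- bot.job_done(): hands the job in; it is judged then, once.
The state is a dict: "time": time; "q": joint angles; "qd": joint speeds; "joint_efforts": joint torques, N m; "ee_pos": TCP position; "tcp_rot": TCP orientation; "wrist_force": force on the tool from outside, world axes, zero at the start; "torque": the same for the moment, N m; "opening": finger opening in m; "grasp_force": force on a finger pad.
Only numpy, scipy, OpenCV 4.12 (cv2) and the standard library are available. Lean on these libraries where they do the work, as an engineer would, in place of code of your own. Each camera call takes 0.05 s, during which the arm holds its last target. There are 200 camera calls.

## Working session

There is one attempt and no reset: what is moved stays moved. The work goes in short steps, Python scripts to look and compute and a tool call to move; the robot and the scene stay as the last step left them, time stands still between calls to the robot, and variables do not carry over. Pictures are saved under pics/ and viewed, at most 10 in all, crops included, and the job is handed in when it is done.

Besides the shell and the picture viewer there is one more tool, called after "Emit:" as name(argument=value, ...) on one line, values as JSON. play_rows: Moves the arm, as the interface text tells. Its arguments: {"type":"object","properties":{"increments":{"type":"array"},"squeeze":{"type":"number"}},"required":["increments"]}

```bash
mkdir -p pics
python3 - <<'E'
from workcell import bot
import cv2,numpy as np
for n in("top","scene"):
    im=bot.camera(n); cv2.imwrite(f"pics/{n}0.png",im[:,:,::-1]); i=bot.camera_info(n); print(n,{k:np.round(v,4).tolist() for k,v in i.items() if not isinstance(v,str)})
print(bot.get_obs(),bot.tcp_to_tips)
E
```

```text
top {'fovy': 47.9973, 'cx': 321.8704, 'cy': 237.6542, 'R': [[0.0105, -0.9999, 0.0072], [-0.9951, -0.0111, -0.098], [0.0981, -0.0061, -0.9952]], 't': [-0.0, 0.4659, 1.2865]}
scene {'fovy': 53.0052, 'cx': 316.9697, 'cy': 230.7932, 'R': [[0.8048, 0.5934, -0.0163], [0.3903, -0.5496, -0.7386], [-0.4472, 0.588, -0.6739]], 't': [-0.3775, -0.154, 1.3287]}
{'time': 0.1, 'q': array([7.70622254e+01, 5.00894966e+00, 1.00389849e+01, 9.50975498e+01,
       1.24626372e-03, 8.99994462e+01]), 'qd': array([-0.07101255, -0.07812345,  0.12233345, -0.14069903, -0.03927879,
        0.05199763]), 'joint_efforts': array([-3.65412998e-04, -5.21563053e+01,  4.65652728e+01,  1.59617420e-02,
       -3.78838729e-05, -7.65715299e-06]), 'ee_pos': array([0.1230866 , 0.53583049, 0.20984428]), 'tcp_rot': array([-1.79932485e+02, -1.24691548e-03,  1.67062778e+02]), 'wrist_force': array([ 0.46616528,  0.49146695, -0.32218554]), 'torque': array([ 0.01325538, -0.01213874, -0.02524846]), 'grasp_force': 0.0, 'opening': 0.08558104789495145} 0.019
```

View pics/top0.png

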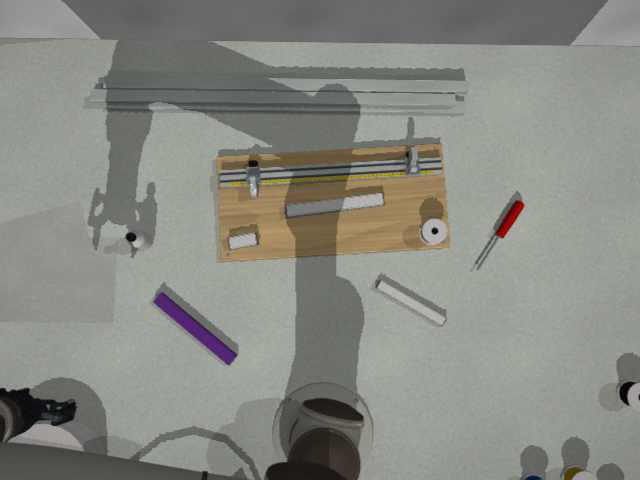

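View pics/scene0.png

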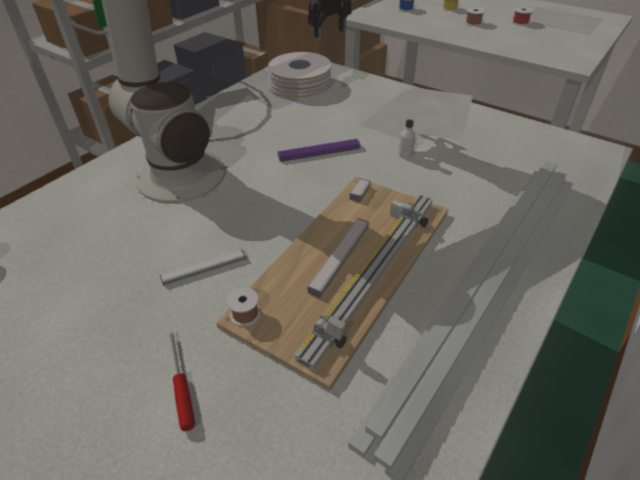

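The top view shows the board centred near (333,205), with the bar running from (286,211) to (383,200). The arm of the left stop at (253,185) hangs in front of the fence. The right stop at (412,160) looks thrown back. The purple bar and the smaller white bar on the bench are look-alikes. I'll crop closer.

Run:
```python
import cv2
a=cv2.imread("pics/top0.png")[135:270,205:460]; cv2.imwrite("pics/topc.png",cv2.resize(a,None,fx=3,fy=3,interpolation=cv2.INTER_CUBIC))
a=cv2.imread("pics/scene0.png")[170:390,210:455]; cv2.imwrite("pics/scenec.png",cv2.resize(a,None,fx=2.7,fy=2.7,interpolation=cv2.INTER_CUBIC))
```

```text
(no output)
```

View pics/topc.png

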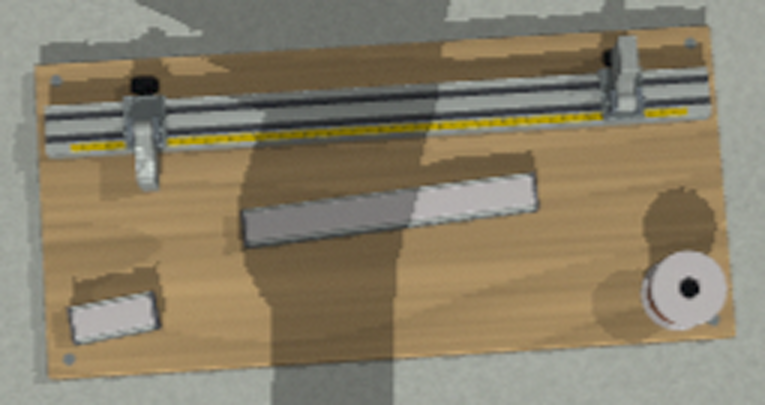

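View pics/scenec.png

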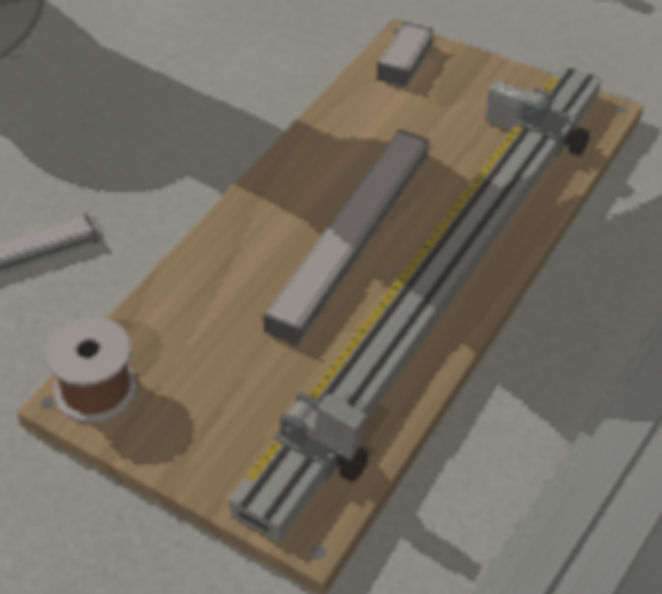

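The crops confirm that the left stop is the one in use: its arm is at crop (146,155). The bar's top corners in the top crop are about (242,212), (533,174), (538,208) and (246,246). Next I'll cast rays and triangulate.

```bash
cat > h.py <<'E'
import numpy as np,cv2
from workcell import bot
def ray(n,u,v):
    i=bot.camera_info(n); f=240/np.tan(np.radians(i["fovy"])/2); R=np.array(i["R"]); 
    d=R.T@np.array([(u-i["cx"])/f,(v-i["cy"])/f,1]); return -R.T@np.array(i["t"]),d
def onz(n,u,v,z):
    c,d=ray(n,u,v); return c+d*(z-c[2])/d[2]
def tri(a,b):
    (c1,d1),(c2,d2)=ray("top",*a),ray("scene",*b)
    s=np.linalg.lstsq(np.c_[d1,-d2],c2-c1,rcond=None)[0]; p,q=c1+s[0]*d1,c2+s[1]*d2
    return (p+q)/2,np.linalg.norm(p-q)
T=lambda x,y:((x+.5)/3-.5+205,(y+.5)/3-.5+135)
S=lambda x,y:((x+.5)/2.7-.5+210,(y+.5)/2.7-.5+170)
E
python3 - <<'E'
from h import *
np.set_printoptions(precision=4,suppress=True)
b=np.array([onz("top",*T(*p),.018) for p in[(37,66),(705,27),(735,338),(50,380)]])
print("board",b,"c",b.mean(0)[:2]); 
for i,j in((0,1),(3,2),(3,0),(2,1)):d=b[i]-b[j];print(np.linalg.norm(d),np.degrees(np.arctan2(d[1],d[0])))
bar=np.array([onz("top",*T(*p),.038) for p in[(242,212),(533,174),(538,208),(246,246)]]);print("bar",bar,bar.mean(0))
for i,j in((0,1),(3,2),(3,0),(2,1)):d=bar[i]-bar[j];print(np.linalg.norm(d),np.degrees(np.arctan2(d[1],d[0])))
f=[onz("top",*T(*p),.038) for p in[(47,155),(709,114)]];d=f[0]-f[1];print("fence",f,np.linalg.norm(d),np.degrees(np.arctan2(d[1],d[0])))
print("stop",[onz("top",*T(*p),.059) for p in[(136,185),(157,185)]])
print("off",[onz("top",*T(*p),.038) for p in[(68,310),(152,293),(158,325),(75,344)]])
print("spool",onz("top",*T(688,288),.064))
print("tri",tri(T(242,212),S(428,148)),tri(T(246,246),S(400,131)),tri(T(538,208),S(266,317)),tri(T(533,174),S(297,325)))
print("tri board",tri(T(37,66),S(640,106)),tri(T(735,338),S(20,416)), "stop tip",tri(T(146,188),S(489,84)))
E
```

```text
board [[ 0.6645  0.2662  0.018 ]
 [ 0.7042 -0.2852  0.018 ]
 [ 0.4461 -0.3068  0.018 ]
 [ 0.4059  0.2481  0.018 ]] c [ 0.5552 -0.0194]
0.5528919146243139 94.12116265081139
0.5563674301506356 94.14251071680923
0.2592335375202252 -175.98879149407287
0.2590428792492598 -175.22014279944932
bar [[ 0.5417  0.0941  0.038 ]
 [ 0.5755 -0.1402  0.038 ]
 [ 0.5478 -0.1442  0.038 ]
 [ 0.5142  0.0904  0.038 ]] [ 0.5448 -0.025   0.038 ]
0.23675884430747843 98.19504310441411
0.23706806168386738 98.14506409091115
0.027799835650219318 -172.38696188748426
0.02800520824815897 -171.75024141991221
fence [array([0.5864, 0.2521, 0.038 ]), array([ 0.6265, -0.2831,  0.038 ])] 0.5367711014091278 94.28512998990193
stop [array([0.5591, 0.1771, 0.059 ]), array([0.5593, 0.1605, 0.059 ])]
off [array([0.461 , 0.2317, 0.038 ]), array([0.4754, 0.165 , 0.038 ]), array([0.4497, 0.1596, 0.038 ]), array([0.4338, 0.2254, 0.038 ])]
spool [ 0.4813 -0.2591  0.064 ]
tri (array([0.545 , 0.096 , 0.0276]), np.float64(0.003908013225921802)) (array([0.5169, 0.0924, 0.0353]), np.float64(0.005975876394237625)) (array([ 0.5502, -0.1431,  0.034 ]), np.float64(0.004822915535446903)) (array([ 0.5767, -0.1389,  0.0389]), np.float64(0.0037129871780868635))
tri board (array([0.6656, 0.267 , 0.0167]), np.float64(0.001789041630909471)) (array([ 0.4487, -0.3064,  0.0103]), np.float64(0.00606496937039069)) stop tip (array([0.5591, 0.1708, 0.0557]), np.float64(0.004340133636982174))
```

Emit:
play_rows(increments=[{"slide": [0, 0, 0], "angular": [0, 0, 8.5], "claw": 1}, {"slide": [0, 0, 0], "angular": [0, 0, 8.5], "claw": 1}, {"slide": [0, 0, 0], "angular": [0, 0, 8.5], "claw": 1}, {"slide": [0, 0, 0], "angular": [0, 0, 8.5], "claw": 1}, {"slide": [0, 0, 0], "angular": [0, 0, 8.5], "claw": 1}, {"slide": [0, 0, 0], "angular": [0, 0, 8.5], "claw": 1}, {"slide": [0, 0, 0], "angular": [0, 0, 8.5], "claw": 1}, {"slide": [0, 0, 0], "angular": [0, 0, 8.5], "claw": 1}])

```text
time: 0.9
ee_pos: [0.1231, 0.5359, 0.2101]
tcp_rot: [-180.0, 0.0, 98.7]
wrist_force: [-1.2, -1.2, -0.7]
opening: 0.0856
grasp_force: 0.0
```

Emit:
play_rows(increments=[{"slide": [0, 0, 0], "angular": [0, 0, 8.5], "claw": 1}, {"slide": [0, 0, 0], "angular": [0, 0, 8.5], "claw": 1}, {"slide": [0, 0, 0], "angular": [0, 0, 8.5], "claw": 1}, {"slide": [0, 0, 0], "angular": [0, 0, 8.5], "claw": 1}, {"slide": [0, 0, 0], "angular": [0, 0, 8.5], "claw": 1}, {"slide": [0, 0, 0], "angular": [0, 0, 8.5], "claw": 1}, {"slide": [0, 0, 0], "angular": [0, 0, 8.5], "claw": 1}, {"slide": [0, 0, 0], "angular": [0, 0, 8.5], "claw": 1}])

```text
time: 1.7
ee_pos: [0.3059, 0.4338, 0.2106]
tcp_rot: [-171.2, 3.3, 49.8]
wrist_force: [0.9, 0.3, 0.6]
opening: 0.0851
grasp_force: 0.0
```

Emit:
play_rows(increments=[{"slide": [0, 0, 0], "angular": [0, 0, 6.7], "claw": 1}, {"slide": [0, 0, 0], "angular": [0, 0, 6.7], "claw": 1}, {"slide": [0, 0, 0], "angular": [0, 0, 6.7], "claw": 1}, {"slide": [0, 0, 0], "angular": [0, 0, 6.7], "claw": 1}, {"slide": [0, 0, 0], "angular": [0, 0, 0], "claw": 1}, {"slide": [0, 0, 0], "angular": [0, 0, 0], "claw": 1}])

```text
time: 2.3
ee_pos: [0.382, 0.3415, 0.2114]
tcp_rot: [-167.4, 8.0, 34.4]
wrist_force: [0.1, -0.3, 0.5]
opening: 0.0855
grasp_force: 0.0
```

Run:
```python
from workcell import bot
o=bot.get_obs();print(o["q"].round(2),o["ee_pos"].round(4),o["tcp_rot"].round(2))
```

```text
[ 34.35   7.54  11.67 102.17  12.55 179.94] [0.382  0.3415 0.2114] [-167.44    8.03   34.4 ]
```

Run:
```python
from scipy.spatial.transform import Rotation as R
from workcell import bot
o=bot.get_obs();c=R.from_euler('xyz',o["tcp_rot"],degrees=True)
for y in(44.15,54.15): print((c.inv()*R.from_euler('xyz',[180,0,y],degrees=True)).as_rotvec(degrees=True).round(2))
```

```text
[-13.19   6.91 -10.57]
[-13.79   5.76 -20.51]
```

Emit:
play_rows(increments=[{"slide": [0, 0, 0], "angular": [-4.6, 1.92, -6.84], "claw": 1}, {"slide": [0, 0, 0], "angular": [-4.6, 1.92, -6.84], "claw": 1}, {"slide": [0, 0, 0], "angular": [-4.6, 1.92, -6.84], "claw": 1}, {"slide": [0, 0, 0], "angular": [0, 0, 0], "claw": 1}])

```text
time: 2.7
ee_pos: [0.3797, 0.3434, 0.2128]
tcp_rot: [179.9, -0.2, 54.6]
wrist_force: [-0.1, -0.1, 0.7]
opening: 0.0856
grasp_force: 0.0
```

Emit:
play_rows(increments=[{"slide": [0, 0, 0], "angular": [0, 0, -8.1], "claw": 1}, {"slide": [0, 0, 0], "angular": [0, 0, -8.1], "claw": 1}, {"slide": [0, 0, 0], "angular": [0, 0, -8.1], "claw": 1}, {"slide": [0, 0, 0], "angular": [0, 0, -8.1], "claw": 1}, {"slide": [0, 0, 0], "angular": [0, 0, -8.1], "claw": 1}, {"slide": [0, 0, 0], "angular": [0, 0, -8.1], "claw": 1}, {"slide": [0, 0, 0], "angular": [0, 0, -8.1], "claw": 1}, {"slide": [0, 0, 0], "angular": [0, 0, -8.1], "claw": 1}])

```text
time: 3.5
ee_pos: [0.3811, 0.3425, 0.2115]
tcp_rot: [-180.0, -0.1, 119.3]
wrist_force: [0.0, -0.1, 1.2]
opening: 0.085
grasp_force: 0.0
```

Emit:
play_rows(increments=[{"slide": [0, 0, 0], "angular": [0, 0, -8.1], "claw": 1}, {"slide": [0, 0, 0], "angular": [0, 0, -8.1], "claw": 1}, {"slide": [0, 0, 0], "angular": [0, 0, -8.1], "claw": 1}, {"slide": [0, 0, 0], "angular": [0, 0, -8.1], "claw": 1}, {"slide": [0, 0, 0], "angular": [0, 0, -8.1], "claw": 1}, {"slide": [0, 0, 0], "angular": [0, 0, -8.1], "claw": 1}, {"slide": [0, 0, 0], "angular": [0, 0, -8.1], "claw": 1}, {"slide": [0, 0, 0], "angular": [0, 0, -8.1], "claw": 1}])

```text
time: 4.3
ee_pos: [0.3811, 0.3425, 0.2115]
tcp_rot: [180.0, -0.1, -175.9]
wrist_force: [-0.3, 0.3, -0.1]
opening: 0.0855
grasp_force: 0.0
```

Emit:
play_rows(increments=[{"slide": [0, 0, 0], "angular": [0, 0, 0], "claw": 1}, {"slide": [0, 0, 0], "angular": [0, 0, 0], "claw": 1}])

```text
time: 4.5
ee_pos: [0.3814, 0.3423, 0.2116]
tcp_rot: [180.0, -0.0, -176.5]
wrist_force: [0.3, 0.2, 0.5]
opening: 0.0853
grasp_force: 0.0
```

```bash
cat >> h.py <<'E'
from scipy.spatial.transform import Rotation as Rot
JC=np.array([.5552,-.0195]); JA=4.15
def jig(p):
    a=np.radians(JA); d=np.array(p)[:2]-JC; return np.array([np.cos(a)*d[0]+np.sin(a)*d[1],-np.sin(a)*d[0]+np.cos(a)*d[1]])
def world(x,y):
    a=np.radians(JA); return JC+np.array([np.cos(a)*x-np.sin(a)*y,np.sin(a)*x+np.cos(a)*y])
def togo(x,y,z,yaw=184.15):
    o=bot.get_obs(); c=Rot.from_euler('xyz',o["tcp_rot"],degrees=True); t=Rot.from_euler('xyz',[180,0,yaw],degrees=True)
    print("t",o["time"],"q",o["q"].round(1),"jig now",(jig(o["ee_pos"])*1e3).round(1),"z",(o["ee_pos"][2]*1e3).round(1),"slide mm",(c.inv().apply(np.r_[world(x,y),z]-o["ee_pos"])*1e3).round(1),"rot",(c.inv()*t).as_rotvec(degrees=True).round(2))
E
python3 -c "
from h import *
togo(-.06,-.005,.15)"
```

```text
t 4.5 q [41.9 -0.2  4.9 95.   0.  38.3] jig now [-147.2  373.4] z 211.6 slide mm [ -91.2 -377.5   61.4] rot [ 0.03 -0.02 -0.6 ]
```

Emit:
play_rows(increments=[{"slide": [-11, -47, 0], "angular": [0, 0, -0.6], "claw": 1}, {"slide": [-11, -47, 0], "angular": [0, 0, 0], "claw": 1}, {"slide": [-11, -47, 0], "angular": [0, 0, 0], "claw": 1}, {"slide": [-11, -47, 0], "angular": [0, 0, 0], "claw": 1}, {"slide": [-12, -47, 0], "angular": [0, 0, 0], "claw": 1}, {"slide": [-12, -47, 0], "angular": [0, 0, 0], "claw": 1}, {"slide": [-12, -47, 0], "angular": [0, 0, 0], "claw": 1}, {"slide": [-11, -47, 0], "angular": [0, 0, 0], "claw": 1}])

```text
time: 5.3
ee_pos: [0.5012, -0.0279, 0.2119]
tcp_rot: [179.9, 0.1, -175.8]
wrist_force: [0.8, 1.0, 0.1]
opening: 0.0851
grasp_force: 0.0
```

Emit:
play_rows(increments=[{"slide": [0, 0, 30], "angular": [0, 0, 0], "claw": 1}, {"slide": [0, 0, 30], "angular": [0, 0, 0], "claw": 1}, {"slide": [0, 0, 30], "angular": [0, 0, 0], "claw": 1}, {"slide": [0, 0, 30], "angular": [0, 0, 0], "claw": 1}, {"slide": [0, 0, 20], "angular": [0, 0, 0], "claw": 1}, {"slide": [0, 0, 0], "angular": [0, 0, 0], "claw": 1}, {"slide": [0, 0, 0], "angular": [0, 0, 0], "claw": 1}])

```text
time: 6.0
ee_pos: [0.501, -0.0258, 0.0723]
tcp_rot: [180.0, 0.0, -175.7]
wrist_force: [-0.2, -0.0, 0.9]
opening: 0.0855
grasp_force: 0.0
```

```bash
python3 -c "
from h import *
togo(-.06,-.005,.043)
cv2.imwrite('pics/s1.png',cv2.resize(bot.camera('scene')[150:400,200:500,::-1],None,fx=2.4,fy=2.4,interpolation=cv2.INTER_CUBIC))
"
```

```text
t 6.0 q [ -3.   -2.1 -12.4  79.7   0.   -7.3] jig now [-54.5  -2.4] z 72.3 slide mm [ 5.5 -2.6 29.3] rot [0.03 0.04 0.15]
```

View pics/s1.png

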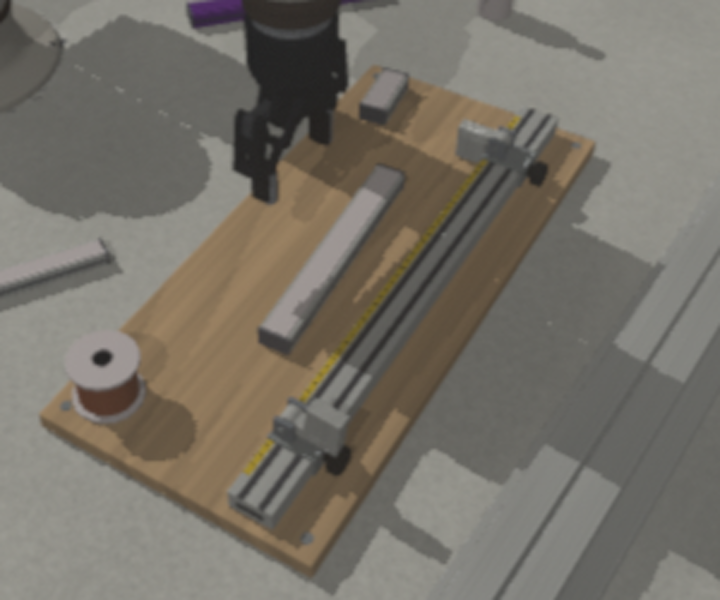

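The crop shows the open fingers in front of the bar, with the right fingertip bottom at about crop (265,198) and clear of everything. I'll work out the tip height from that pixel.

```bash
python3 -c "
from h import *
i=bot.camera_info('scene');f=240/np.tan(np.radians(i['fovy'])/2)
for z in(.045,.053,.059,.066,.072):
  for x in(-.0655,-.0435):
    p=np.array(i['R'])@np.r_[world(x,-.0024-.05),z]+i['t'];u,v=f*p[0]/p[2]+i['cx'],f*p[1]/p[2]+i['cy'];print(z,x,round((u-199.5)*2.4),round((v-149.5)*2.4))
"
```

```text
0.045 -0.0655 252 248
0.045 -0.0435 273 257
0.053 -0.0655 252 242
0.053 -0.0435 273 251
0.059 -0.0655 252 237
0.059 -0.0435 273 246
0.066 -0.0655 252 231
0.066 -0.0435 273 241
0.072 -0.0655 251 227
0.072 -0.0435 273 236
```

Emit:
play_rows(increments=[{"slide": [5, -2, 6], "angular": [0, 0, 0], "claw": 1}, {"slide": [0, 0, 12], "angular": [0, 0, 0], "claw": 1}, {"slide": [0, 0, 0], "angular": [0, 0, 0], "claw": 1}, {"slide": [0, 0, 0], "angular": [0, 0, 0], "claw": 1}])

```text
time: 6.45
ee_pos: [0.4959, -0.0284, 0.0535]
tcp_rot: [180.0, 0.0, -175.6]
wrist_force: [0.2, 0.4, 0.2]
opening: 0.0854
grasp_force: 0.0
```

The tip looks higher in the picture than the projection puts it, so I'll look again from this lower pose.

```bash
python3 -c "
from h import *
o=bot.get_obs();print(o['ee_pos'])
i=bot.camera_info('scene');f=240/np.tan(np.radians(i['fovy'])/2)
c=jig(o['ee_pos']); im=bot.camera('scene')[150:300,220:420,::-1]; im=cv2.resize(im,None,fx=4,fy=4,interpolation=cv2.INTER_CUBIC)
for y in(-.057,-.043,.043,.057):
  for x in(-.011,.011):
   for z,col in((-.019,(0,0,255)),(-.006,(0,255,0))):
    p=np.array(i['R'])@np.r_[world(c[0]+x,c[1]+y),o['ee_pos'][2]+z]+i['t'];u,v=f*p[0]/p[2]+i['cx'],f*p[1]/p[2]+i['cy'];cv2.circle(im,(round((u-219.5)*4),round((v-149.5)*4)),3,col,-1)
cv2.imwrite('pics/s2.png',im)
"
```

```text
[ 0.49586092 -0.02835479  0.05346337]
```

View pics/s2.png

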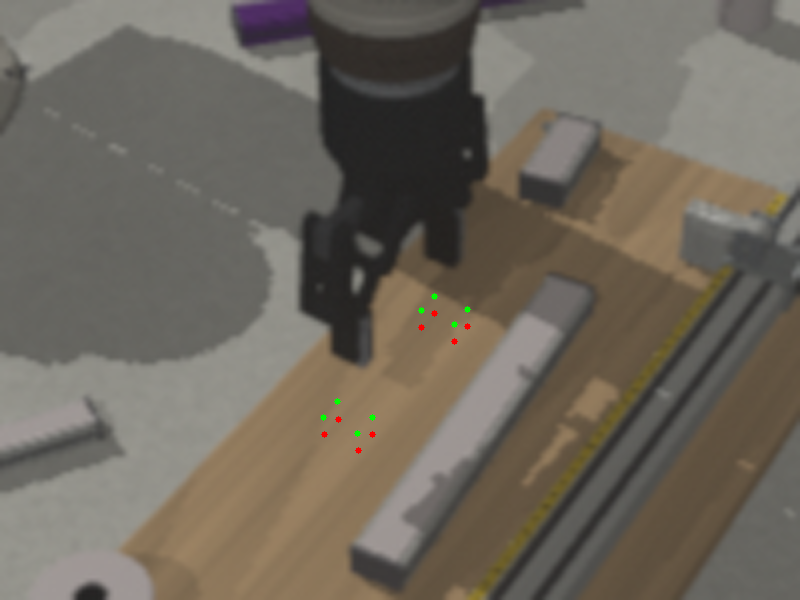

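The tips appear at crop (350,360) and (442,262), about 57 px above the projected marks. I'll check with the top camera.

```bash
python3 -c "
from h import *
o=bot.get_obs();c=jig(o['ee_pos'])
ims=[]
for n,(r0,c0) in (('top',(150,210)),('scene',(150,220))):
  i=bot.camera_info(n);f=240/np.tan(np.radians(i['fovy'])/2)
  im=bot.camera(n)[r0:r0+140,c0:c0+190,::-1]; im=cv2.resize(im,None,fx=4,fy=4,interpolation=cv2.INTER_CUBIC)
  def dot(P,col):
    p=np.array(i['R'])@P+i['t'];u,v=f*p[0]/p[2]+i['cx'],f*p[1]/p[2]+i['cy'];cv2.circle(im,(round((u-c0+.5)*4),round((v-r0+.5)*4)),3,col,-1)
  for y in(-.057,-.043,.043,.057):
   for x in(-.011,.011):
    for z,col in((-.019,(0,0,255)),(.035,(0,255,0))): dot(np.r_[world(c[0]+x,c[1]+y),o['ee_pos'][2]+z],col)
  for p in [(.5417,.0941,.038),(.5755,-.1402,.038),(.5478,-.1442,.038),(.5142,.0904,.038),(.6645,.2662,.018),(.4059,.2481,.018),(.4461,-.3068,.018)]: dot(np.array(p),(255,0,255))
  ims.append(im[:,:,:])
im=np.vstack(ims);cv2.imwrite('pics/s3.png',cv2.resize(im,None,fx=.53,fy=.53,interpolation=cv2.INTER_AREA))
"
```

```text
(no output)
```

View pics/s3.png

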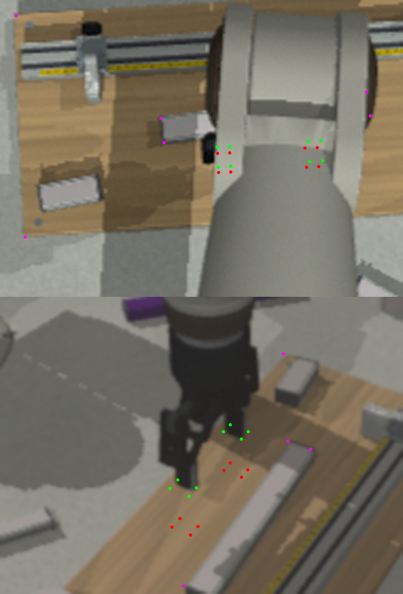

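Emit:
play_rows(increments=[{"slide": [0, 0, 5], "angular": [0, 0, 0], "claw": 1}, {"slide": [0, 0, 5], "angular": [0, 0, 0], "claw": 1}, {"slide": [0, 0, 0], "angular": [0, 0, 0], "claw": 1}])

```text
time: 6.9
ee_pos: [0.4957, -0.0283, 0.0428]
tcp_rot: [180.0, -0.0, -175.6]
wrist_force: [0.1, 0.6, -0.1]
opening: 0.0856
grasp_force: 0.0
```

Emit:
play_rows(increments=[{"slide": [0, 0, 1], "angular": [0, 0, 0], "claw": 1}, {"slide": [0, 0, 1], "angular": [0, 0, 0], "claw": 1}, {"slide": [0, 0, 1], "angular": [0, 0, 0], "claw": 1}, {"slide": [0, 0, 0], "angular": [0, 0, 0], "claw": 1}])

```text
time: 7.3
ee_pos: [0.4961, -0.0284, 0.0407]
tcp_rot: [180.0, 0.0, -175.6]
wrist_force: [-1.0, -0.2, -0.0]
opening: 0.0856
grasp_force: 0.0
```

```bash
python3 -c "
from h import *
togo(-.06,-.005,.04); i=bot.camera_info('wrist'); print({k:np.round(v,4).tolist() for k,v in i.items() if not isinstance(v,str)}); w=bot.camera('wrist');cv2.imwrite('pics/w1.png',w[:,:,::-1])
"
```

```text
t 7.3 q [ -3.3  -2.1 -16.   76.1   0.   -7.7] jig now [-59.6  -4.6] z 40.7 slide mm [ 0.4 -0.4  0.7] rot [0.01 0.04 0.28]
{'fovy': 65.7065, 'cx': 319.487, 'cy': 233.1133, 'R': [[-0.0781, 0.9969, -0.0007], [0.9568, 0.0751, 0.2808], [0.28, 0.0213, -0.9598]], 't': [0.0666, -0.4613, 0.0771]}
```

View pics/w1.png

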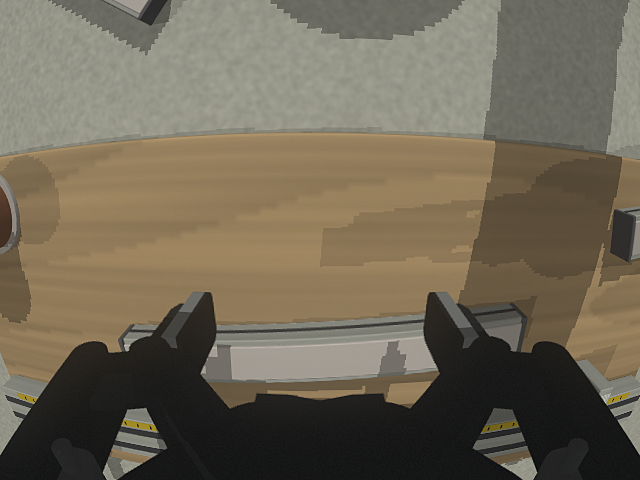

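The wrist view shows the tips at about (200,292) and (440,292), in front of the bar, which spans roughly (120,345) to (525,318). I'll check the wrist camera's height against known board points: the front board edge, the spool and the offcut.

```bash
cat >> h.py <<'E'
def wray(u,v,i=None):
    i=i or bot.camera_info("wrist"); f=240/np.tan(np.radians(i["fovy"])/2); R=np.array(i["R"])
    d=np.array([u-i["cx"],v-i["cy"]]); r=np.hypot(*d); a=r/f; return -R.T@np.array(i["t"]),R.T@np.r_[d/r*np.sin(a),np.cos(a)]
def wonz(u,v,z): c,d=wray(u,v); return c+d*(z-c[2])/d[2]
E
python3 -c "
from h import *
np.set_printoptions(precision=4,suppress=True)
print(wray(320,240)[0])
for n,u,v,z in(('board front edge mid',320,132,.018),('edge',150,140,.018),('edge',500,140,.018),('bar',121,338,.038),('bar',523,310,.038),('bar',133,378,.038),('bar',520,345,.038),('offc',612,212,.038),('tipR',214,292,.03),('tipL',426,292,.03),('tipR',214,292,.07),('tipL',426,292,.07)): p=wonz(u,v,z);print(n,p,jig(p))
"
```

```text
[ 0.425  -0.0333  0.2037]
board front edge mid [ 0.4274 -0.033   0.018 ] [-0.1285 -0.0042]
edge [ 0.4349 -0.1229  0.018 ] [-0.1274 -0.0944]
edge [0.4199 0.0631 0.018 ] [-0.129   0.0922]
bar [ 0.5464 -0.1407  0.038 ] [-0.0176 -0.1202]
bar [0.5095 0.0884 0.038 ] [-0.0378  0.1109]
bar [ 0.576  -0.1379  0.038 ] [ 0.0122 -0.1196]
bar [0.5331 0.0945 0.038 ] [-0.0138  0.1153]
offc [0.4474 0.1386 0.038 ] [-0.0961  0.1655]
tipR [ 0.5126 -0.0827  0.03  ] [-0.0471 -0.06  ]
tipL [0.5038 0.0294 0.03  ] [-0.0478  0.0525]
tipR [ 0.4924 -0.0714  0.07  ] [-0.0664 -0.0472]
tipL [0.4856 0.0149 0.07  ] [-0.0669  0.0394]
```

Emit:
play_rows(increments=[{"slide": [0, 0, 1], "angular": [0, 0, 0], "claw": 1}, {"slide": [0, 0, 1], "angular": [0, 0, 0], "claw": 1}, {"slide": [0, 0, 1], "angular": [0, 0, 0], "claw": 1}, {"slide": [0, 0, 1], "angular": [0, 0, 0], "claw": 1}, {"slide": [0, 0, 0], "angular": [0, 0, 0], "claw": 1}])

```text
time: 7.85
ee_pos: [0.496, -0.0284, 0.0366]
tcp_rot: [180.0, 0.0, -175.6]
wrist_force: [0.3, 0.5, 0.6]
opening: 0.0855
grasp_force: 0.0
```

Emit:
play_rows(increments=[{"slide": [0, 0, 1], "angular": [0, 0, 0], "claw": 1}, {"slide": [0, 0, 1], "angular": [0, 0, 0], "claw": 1}, {"slide": [0, 0, 1], "angular": [0, 0, 0], "claw": 1}, {"slide": [0, 0, 1], "angular": [0, 0, 0], "claw": 1}, {"slide": [0, 0, 0], "angular": [0, 0, 0], "claw": 1}])

```text
time: 8.35
ee_pos: [0.4961, -0.0284, 0.0326]
tcp_rot: [180.0, 0.0, -175.6]
wrist_force: [0.1, -0.4, -0.7]
opening: 0.0851
grasp_force: 0.0
```

Emit:
play_rows(increments=[{"slide": [0, 0, 1], "angular": [0, 0, 0], "claw": 1}, {"slide": [0, 0, 1], "angular": [0, 0, 0], "claw": 1}, {"slide": [0, 0, 1], "angular": [0, 0, 0], "claw": 1}, {"slide": [0, 0, 0], "angular": [0, 0, 0], "claw": 1}])

```text
time: 8.75
ee_pos: [0.4961, -0.0284, 0.0296]
tcp_rot: [180.0, 0.0, -175.6]
wrist_force: [-0.1, 0.1, -0.1]
opening: 0.0854
grasp_force: 0.0
```

Emit:
play_rows(increments=[{"slide": [0, 0, 1], "angular": [0, 0, 0], "claw": 1}, {"slide": [0, 0, 1], "angular": [0, 0, 0], "claw": 1}, {"slide": [0, 0, 1], "angular": [0, 0, 0], "claw": 1}, {"slide": [0, 0, 1], "angular": [0, 0, 0], "claw": 1}, {"slide": [0, 0, 0], "angular": [0, 0, 0], "claw": 1}])

```text
time: 9.25
ee_pos: [0.4961, -0.0283, 0.0256]
tcp_rot: [180.0, 0.0, -175.6]
wrist_force: [-0.2, 0.5, 0.1]
opening: 0.0856
grasp_force: 0.0
```

Emit:
play_rows(increments=[{"slide": [0, 0, 1], "angular": [0, 0, 0], "claw": 1}, {"slide": [0, 0, 1], "angular": [0, 0, 0], "claw": 1}, {"slide": [0, 0, 1], "angular": [0, 0, 0], "claw": 1}, {"slide": [0, 0, 1], "angular": [0, 0, 0], "claw": 1}, {"slide": [0, 0, 0], "angular": [0, 0, 0], "claw": 1}])

```text
time: 9.75
ee_pos: [0.4961, -0.0283, 0.0216]
tcp_rot: [180.0, 0.0, -175.6]
wrist_force: [0.1, 1.1, -0.4]
opening: 0.0853
grasp_force: 0.0
```

```bash
python3 -c "
from h import *
togo(-.06,-.005,.02); w=bot.camera('wrist')[:,:,::-1];s=bot.camera('scene')[150:300,230:400,::-1]
a=cv2.resize(s,None,fx=2.4,fy=2.4,interpolation=cv2.INTER_CUBIC);b=w[240:420,60:580]
b=cv2.resize(b,(408,round(180*408/520)));cv2.imwrite('pics/c1.png',np.vstack([a,b]))
"
```

```text
t 9.75 q [ -3.3  -1.6 -17.6  74.    0.   -7.7] jig now [-59.6  -4.5] z 21.6 slide mm [ 0.4 -0.5  1.6] rot [0.02 0.03 0.28]
```

View pics/c1.png

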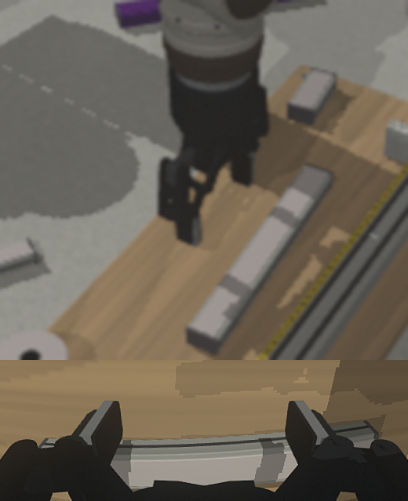

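This last crop shows the fingertips still clearly above the board, about 32 mm higher than the stated tip offset implies. I'll feel for the board by force.

Emit:
play_rows(increments=[{"slide": [0, 0, 4], "angular": [0, 0, 0], "claw": 1}, {"slide": [0, 0, 4], "angular": [0, 0, 0], "claw": 1}, {"slide": [0, 0, 4], "angular": [0, 0, 0], "claw": 1}, {"slide": [0, 0, 4], "angular": [0, 0, 0], "claw": 1}, {"slide": [0, 0, 4], "angular": [0, 0, 0], "claw": 1}, {"slide": [0, 0, 0], "angular": [0, 0, 0], "claw": 1}, {"slide": [0, 0, 0], "angular": [0, 0, 0], "claw": 1}])

```text
time: 10.55
ee_pos: [0.4961, -0.0283, 0.0017]
tcp_rot: [180.0, 0.0, -175.6]
wrist_force: [0.2, -0.3, 0.9]
opening: 0.0851
grasp_force: 0.0
```

Emit:
play_rows(increments=[{"slide": [0, 0, 1], "angular": [0, 0, 0], "claw": 1}, {"slide": [0, 0, 1], "angular": [0, 0, 0], "claw": 1}, {"slide": [0, 0, 1], "angular": [0, 0, 0], "claw": 1}, {"slide": [0, 0, 0], "angular": [0, 0, 0], "claw": 1}])

```text
time: 10.95
ee_pos: [0.4961, -0.0283, -0.0014]
tcp_rot: [180.0, 0.0, -175.6]
wrist_force: [-0.6, 0.4, 0.4]
opening: 0.0855
grasp_force: 0.0
```

```bash
python3 -c "
from h import *
togo(-.06,-.005,-.008)
w=bot.camera('wrist');cv2.imwrite('pics/w2.png',w[:,:,::-1])
g=w.max(axis=2)
for v in range(286,330,3): print(v,''.join('#' if x<60 else ('+' if x<130 else '.') for x in g[v,150:490:4]))
"
```

```text
t 10.95 q [ -3.3  -0.9 -19.5  71.4   0.   -7.7] jig now [-59.6  -4.5] z -1.4 slide mm [ 0.5 -0.5  6.6] rot [0.02 0.04 0.28]
286 .....................................................................................
289 .....................................................................................
292 ...........+++#+......................................................##+++..........
295 ..........++++##......................................................##+++..........
298 ..........+++###......................................................###+++.........
301 .........++++###.....................................................+###+++.........
304 .......+#+++####......+..............................................+####+++#+.+..++
307 ......##++++####......+++.++++....+....+.....+............+....+.....#####++++#++++..
310 .....###+++#####......+.+++++++++++........................++++++....######+++##+....
313 .....##++++#####+.......++++++++.....................................######++++##....
316 ....###+++######+....................................................######++++##+...
319 ....##++++#######+...................................................#######++++##...
322 ...+#++++########+..............................................++++.########+++##+..
325 ..+##++++########+..............................................++++.########++++##..
328 ..##++++#########+..............................................++++.#########+++###.
```

Emit:
play_rows(increments=[{"slide": [0, 0, 1], "angular": [0, 0, 0], "claw": 1}, {"slide": [0, 0, 1], "angular": [0, 0, 0], "claw": 1}, {"slide": [0, 0, 1], "angular": [0, 0, 0], "claw": 1}, {"slide": [0, 0, 1], "angular": [0, 0, 0], "claw": 1}, {"slide": [0, 0, 0], "angular": [0, 0, 0], "claw": 1}])

```text
time: 11.5
ee_pos: [0.4961, -0.0283, -0.0054]
tcp_rot: [180.0, 0.0, -175.6]
wrist_force: [-0.2, -0.6, 0.0]
opening: 0.0853
grasp_force: 0.0
```

Emit:
play_rows(increments=[{"slide": [0, 0, 1], "angular": [0, 0, 0], "claw": 1}, {"slide": [0, 0, 1], "angular": [0, 0, 0], "claw": 1}, {"slide": [0, 0, 0], "angular": [0, 0, 0], "claw": 1}])

```text
time: 11.8
ee_pos: [0.4961, -0.0283, -0.0074]
tcp_rot: [180.0, 0.0, -175.6]
wrist_force: [-0.8, 0.5, 0.5]
opening: 0.0854
grasp_force: 0.0
```

Emit:
play_rows(increments=[{"slide": [0, 0, 1], "angular": [0, 0, 0], "claw": 1}, {"slide": [0, 0, 1], "angular": [0, 0, 0], "claw": 1}, {"slide": [0, 0, 0], "angular": [0, 0, 0], "claw": 1}])

```text
time: 12.1
ee_pos: [0.4961, -0.0283, -0.0094]
tcp_rot: [180.0, 0.0, -175.6]
wrist_force: [0.1, -0.4, -0.5]
opening: 0.0852
grasp_force: 0.0
```

Emit:
play_rows(increments=[{"slide": [-4, 0, 0], "angular": [0, 0, 0.28], "claw": 1}, {"slide": [-4, 0, 0], "angular": [0, 0, 0], "claw": 1}, {"slide": [-3, 0, 0], "angular": [0, 0, 0], "claw": 1}, {"slide": [-3, 0, 0], "angular": [0, 0, 0], "claw": 1}, {"slide": [-3, 0, 0], "angular": [0, 0, 0], "claw": 1}, {"slide": [-3, 0, 0], "angular": [0, 0, 0], "claw": 1}, {"slide": [-3, 0, 0], "angular": [0, 0, 0], "claw": 1}, {"slide": [-3, 0, 0], "angular": [0, 0, 0], "claw": 1}])

```text
time: 12.9
ee_pos: [0.5222, -0.0264, -0.0092]
tcp_rot: [180.0, 0.0, -175.8]
wrist_force: [-0.6, -0.2, 0.1]
opening: 0.0857
grasp_force: 0.6
```

Emit:
play_rows(increments=[{"slide": [-3, 0, 0], "angular": [0, 0, 0], "claw": 1}, {"slide": [-3, 0, 0], "angular": [0, 0, 0], "claw": 1}, {"slide": [-3, 0, 0], "angular": [0, 0, 0], "claw": 1}, {"slide": [-3, 0, 0], "angular": [0, 0, 0], "claw": 1}, {"slide": [-3, 0, 0], "angular": [0, 0, 0], "claw": 1}, {"slide": [-3, 0, 0], "angular": [0, 0, 0], "claw": 1}, {"slide": [-3, 0, 0], "angular": [0, 0, 0], "claw": 1}])

```text
time: 13.6
ee_pos: [0.5433, -0.0249, -0.0092]
tcp_rot: [180.0, 0.0, -175.9]
wrist_force: [-0.6, -1.1, 0.1]
opening: 0.0857
grasp_force: 0.5
```

```bash
python3 -c "
from h import *
togo(.009,-.005,-.0094); print(bot.get_obs()['wrist_force'])
cv2.imwrite('pics/w3.png',bot.camera('wrist')[:,:,::-1])
"
```

```text
t 13.6 q [ -2.6   5.7 -13.5  70.7   0.   -6.8] jig now [-12.2  -4.6] z -9.2 slide mm [-21.2  -0.4   0.2] rot [ 0.01  0.04 -0.01]
[-0.55931747 -1.14830203  0.08904991]
```

View pics/w3.png

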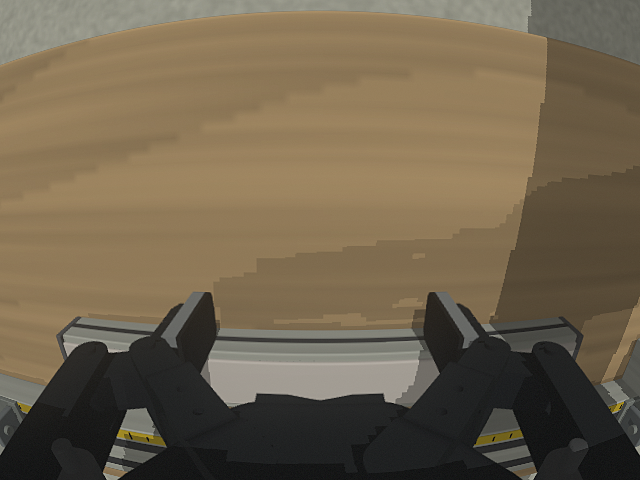

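The wrist view shows the bar lying square against both fingers, with its ends at about columns 60 and 582. I'll push on to the fence.

Emit:
play_rows(increments=[{"slide": [-3, 0, 0], "angular": [0, 0, 0], "claw": 1}, {"slide": [-3, 0, 0], "angular": [0, 0, 0], "claw": 1}, {"slide": [-3, 0, 0], "angular": [0, 0, 0], "claw": 1}, {"slide": [-3, 0, 0], "angular": [0, 0, 0], "claw": 1}, {"slide": [-2, 0, 0], "angular": [0, 0, 0], "claw": 1}, {"slide": [-2, 0, 0], "angular": [0, 0, 0], "claw": 1}, {"slide": [-1, 0, 0], "angular": [0, 0, 0], "claw": 1}])

```text
time: 14.35
ee_pos: [0.5602, -0.0237, -0.0092]
tcp_rot: [180.0, 0.0, -175.9]
wrist_force: [-2.0, 0.3, 0.1]
opening: 0.0853
grasp_force: 0.6
```

Emit:
play_rows(increments=[{"slide": [-1, 0, 0], "angular": [0, 0, 0], "claw": 1}, {"slide": [-1, 0, 0], "angular": [0, 0, 0], "claw": 1}, {"slide": [0, 0, 0], "angular": [0, 0, 0], "claw": 1}])

```text
time: 14.65
ee_pos: [0.5622, -0.0235, -0.0092]
tcp_rot: [180.0, 0.1, -175.9]
wrist_force: [-0.2, -0.3, -0.2]
opening: 0.0852
grasp_force: 0.1
```

Emit:
play_rows(increments=[{"slide": [-1, 0, 0], "angular": [0, 0, 0], "claw": 1}, {"slide": [-1, 0, 0], "angular": [0, 0, 0], "claw": 1}, {"slide": [0, 0, 0], "angular": [0, 0, 0], "claw": 1}])

```text
time: 14.95
ee_pos: [0.5642, -0.0234, -0.0091]
tcp_rot: [180.0, 0.1, -175.9]
wrist_force: [-1.2, -0.1, -0.1]
opening: 0.0854
grasp_force: 0.1
```

Emit:
play_rows(increments=[{"slide": [-1, 0, 0], "angular": [0, 0, 0], "claw": 1}, {"slide": [0, 0, 0], "angular": [0, 0, 0], "claw": 1}])

```text
time: 15.15
ee_pos: [0.5651, -0.0233, -0.0092]
tcp_rot: [180.0, 0.1, -175.9]
wrist_force: [-1.1, -0.3, -0.0]
opening: 0.0853
grasp_force: 0.2
```

Emit:
play_rows(increments=[{"slide": [-1, 0, 0], "angular": [0, 0, 0], "claw": 1}, {"slide": [0, 0, 0], "angular": [0, 0, 0], "claw": 1}])

```text
time: 15.35
ee_pos: [0.5662, -0.0233, -0.0091]
tcp_rot: [180.0, 0.1, -175.9]
wrist_force: [-0.1, 0.2, 0.1]
opening: 0.0853
grasp_force: 0.3
```

Emit:
play_rows(increments=[{"slide": [-1, 0, 0], "angular": [0, 0, 0], "claw": 1}, {"slide": [0, 0, 0], "angular": [0, 0, 0], "claw": 1}])

```text
time: 15.55
ee_pos: [0.5661, -0.0232, -0.0092]
tcp_rot: [180.0, -0.1, -175.9]
wrist_force: [-6.8, -0.1, 3.8]
opening: 0.0859
grasp_force: 3.2
```

Emit:
play_rows(increments=[{"slide": [5, 0, 0], "angular": [0, 0, 0], "claw": 1}, {"slide": [10, 0, 0], "angular": [0, 0, 0], "claw": 1}, {"slide": [10, 0, 0], "angular": [0, 0, 0], "claw": 1}, {"slide": [0, 0, -30], "angular": [0, 0, 0], "claw": 1}, {"slide": [0, 0, -40], "angular": [0, 0, 0], "claw": 1}, {"slide": [0, -38, 0], "angular": [0, 0, 0], "claw": -1}, {"slide": [0, -38, 0], "angular": [0, 0, 0], "claw": -1}, {"slide": [0, -38, 0], "angular": [0, 0, 0], "claw": -1}])

```text
time: 16.35
ee_pos: [0.5499, -0.1398, 0.0615]
tcp_rot: [-180.0, 0.1, -175.8]
wrist_force: [1.3, -0.0, 0.7]
opening: 0.0439
grasp_force: 0.0
```

Emit:
play_rows(increments=[{"slide": [0, -38, 0], "angular": [0, 0, 0], "claw": -1}, {"slide": [-15, 0, 0], "angular": [0, 0, 0], "claw": -1}, {"slide": [-15, 0, 0], "angular": [0, 0, 0], "claw": -1}, {"slide": [-15, 0, 0], "angular": [0, 0, 0], "claw": -1}, {"slide": [0, 0, 0], "angular": [0, 0, 0], "claw": -1}, {"slide": [0, 0, 0], "angular": [0, 0, 0], "claw": -1}])

```text
time: 16.95
ee_pos: [0.5972, -0.1732, 0.0607]
tcp_rot: [180.0, 0.0, -175.8]
wrist_force: [-0.2, -0.3, 0.4]
opening: -0.0002
grasp_force: 0.0
```

```bash
python3 -c "
from h import *
togo(.03,-.157,.004); print(bot.get_obs()['opening'])
np.set_printoptions(precision=4,suppress=True)
w=bot.camera('wrist');cv2.imwrite('pics/w4.png',w[:,:,::-1])
g=w.max(axis=2)
for v in range(240,345,5): print(v,''.join('#' if x<60 else ('+' if x<125 else '.') for x in g[v,200:640:5]))
# bar cover mask: grey, bright
h=cv2.cvtColor(w,cv2.COLOR_RGB2HSV);m=((h[...,1]<40)).astype(np.uint8)
for v in range(280,345,8): print(v,''.join('w' if x else '.' for x in m[v,0:640:6]))
"
```

```text
t 16.95 q [-16.2  14.4   4.3  79.8   0.  -20.3] jig now [  30.7 -156.3] z 60.7 slide mm [ 0.7 -0.7 56.7] rot [0.02 0.01 0.01]
-0.00015759139364183896
240 ...................................++++++++++++++++++#######++++++++++++++++++++++++++++
245 ...................................++................................................+++
250 ...................................++...............................................++++
255 ...................................++...............................................++++
260 ..................................+++...............................................++++
265 ..................................+++...............................................++.+
270 ..................................+++..............................................+...+
275 ..................................+++..............................................+...+
280 .......................+++++......+++.............................................++++++
285 .....................+++#+++......+++........................................++...++++..
290 ................
[... 1310 characters left out ...]
....................wwwwwwww
304 wwwwwwwwwwwwwwwwwwwwwwwwwwww.........wwwwwwwwww.wwwww.wwwwww.......................wwwwwwwwwwwwwwwwwwwwwwww
312 wwwwwwwwwwwwwwwwwwwwwwwwwwwwwwwwwwwwwwwwwwwwwwwwwwwwwwwwwwwwwwwwwwwwwwwwwwwwwwwwwwwwwwwwwwwwwwwwwwwwwwwwwww
320 wwwwwwwwwwwwwwwwwwwwwwwwwwwwwwwwwwwwwwwwwwwwwwwwwwwwwwwwwwwwwwwwwwwwwwwwwwwwwwwwwwwwwwwwwwwwwwwwwwwwwwwwwww
328 wwwwwwwwwwwwwwwwwwwwwwwwwwwwwwwwwwwwwwwwwwwwwwwwwwwwwwwwwwwwwwwwwwwwwwwwwwwwwwwwwwwwwwwwwwwwwwwwwwwwwwww...
336 wwwwwwwwwwwwwwwwwwwwwwwwwwwwwwwwwwwwwwwwwwwwwwwwwwwwwwwwwwwwwwwwwwwwwwwwwwwwwwwwwwwwwwwwwwwwwwwww..........
344 wwwwwwwwwwwwwwwwwwwwwwwwwwwwwwwwwwwwwwwwwwwwwwwwwwwwwwwwwwwwwwwwwwwwwwwwwwwwwwwwwwwwwww....................
```

```bash
python3 -c "
from h import *
np.set_printoptions(precision=1,suppress=True)
for u,v,z in((386,245,.038),(374,242,.018),(385,290,.038),(450,242,.038),(600,242,.038)): print(u,v,jig(wonz(u,v,z))*1e3)
w=cv2.imread('pics/w4.png');
for u in(420,450,480,510,540,570,600,625): print(u,w[228:262:2,u].max(1).tolist())
"
```

```text
386 245 [  20.2 -120.6]
374 242 [  24.9 -124. ]
385 290 [  46.5 -119.5]
450 242 [ 18.6 -84.5]
600 242 [19.5 27.6]
420 [147, 148, 146, 143, 140, 146, 75, 133, 141, 153, 135, 138, 158, 178, 159, 160, 160]
450 [145, 148, 146, 143, 141, 146, 64, 140, 139, 153, 134, 136, 167, 163, 160, 160, 160]
480 [147, 149, 146, 142, 141, 146, 54, 149, 139, 154, 135, 134, 180, 157, 160, 160, 159]
510 [149, 149, 147, 143, 141, 145, 64, 149, 138, 155, 135, 133, 195, 157, 160, 158, 158]
540 [148, 149, 147, 145, 141, 141, 75, 145, 140, 144, 135, 152, 174, 158, 158, 158, 159]
570 [148, 149, 147, 144, 141, 135, 89, 140, 146, 133, 133, 177, 155, 158, 157, 157, 157]
600 [151, 150, 147, 141, 139, 130, 106, 136, 149, 132, 131, 186, 155, 157, 157, 155, 156]
625 [94, 96, 97, 96, 86, 70, 76, 80, 90, 88, 96, 105, 105, 104, 103, 103, 104]
```

Emit:
play_rows(increments=[{"slide": [0, 0, 20], "angular": [0, 0, 0], "claw": -1}, {"slide": [0, 0, 20], "angular": [0, 0, 0], "claw": -1}, {"slide": [0, 0, 10], "angular": [0, 0, 0], "claw": -1}, {"slide": [0, 0, 2], "angular": [0, 0, 0], "claw": -1}, {"slide": [0, 0, 0], "angular": [0, 0, 0], "claw": -1}, {"slide": [0, 0, 0], "angular": [0, 0, 0], "claw": -1}])

```text
time: 17.6
ee_pos: [0.5984, -0.1735, 0.01]
tcp_rot: [-180.0, 0.1, -175.9]
wrist_force: [-0.2, -1.2, -0.0]
opening: -0.0001
grasp_force: 0.0
```

Emit:
play_rows(increments=[{"slide": [0, 0, 1], "angular": [0, 0, 0], "claw": -1}, {"slide": [0, 0, 1], "angular": [0, 0, 0], "claw": -1}, {"slide": [0, 0, 1], "angular": [0, 0, 0], "claw": -1}, {"slide": [0, 0, 0], "angular": [0, 0, 0], "claw": -1}])

```text
time: 18.0
ee_pos: [0.5979, -0.1733, 0.0057]
tcp_rot: [180.0, 0.0, -175.9]
wrist_force: [0.7, 0.3, -0.2]
opening: -0.0003
grasp_force: 0.0
```

Emit:
play_rows(increments=[{"slide": [0, 5, 0], "angular": [0, 0, 0], "claw": -1}, {"slide": [0, 5, 0], "angular": [0, 0, 0], "claw": -1}, {"slide": [0, 3, 0], "angular": [0, 0, 0], "claw": -1}, {"slide": [0, 3, 0], "angular": [0, 0, 0], "claw": -1}, {"slide": [0, 3, 0], "angular": [0, 0, 0], "claw": -1}, {"slide": [0, 3, 0], "angular": [0, 0, 0], "claw": -1}, {"slide": [0, 3, 0], "angular": [0, 0, 0], "claw": -1}, {"slide": [0, 3, 0], "angular": [0, 0, 0], "claw": -1}])

```text
time: 18.8
ee_pos: [0.5959, -0.1453, 0.0058]
tcp_rot: [180.0, 0.0, -175.9]
wrist_force: [0.1, -1.5, 0.1]
opening: 0.0
grasp_force: 0.5
```

```bash
python3 -c "
from h import *
togo(.03,-.0735,.006); print(bot.get_obs()['wrist_force'])
w=bot.camera('wrist');cv2.imwrite('pics/w5.png',w[:,:,::-1])
g=w.max(axis=2)
for v in range(225,345,6): print(v,''.join('#' if x<60 else ('+' if x<125 else '.') for x in g[v,200:640:5]))
"
```

```text
t 18.8 q [-13.7  14.5  -1.8  73.7   0.  -17.9] jig now [  31.5 -128.4] z 5.8 slide mm [ 1.5 54.9 -0.2] rot [ 0.01  0.05 -0.01]
[ 0.14598588 -1.50633055  0.08164779]
225 ........................................................................................
231 ........................................................................................
237 ........................................................................................
243 ........................................................................................
249 ........................................................................................
255 ........................................................................................
261 ........................................................................................
267 ...................................................................................++###
273 ..............................++............................++++#####+++++..............
279 ..............................+++++++++++++++...........................................
285 .
[... 224 characters left out ...]
.................................................
303 .................####+++#+++###++.......................................................
309 .................####+++#+++####+.......................................................
315 .................###++++#+++####+.......................................................
321 ................+####+++#+++####+......................................................+
327 ...............+#######+#+#######..........................................+.....+......
333 ...+######+....###################....#######.....................+......+...........+.+
339 .####################################+##########................+..........#.........++#
```

Emit:
play_rows(increments=[{"slide": [0, 3, 0], "angular": [0, 0, 0], "claw": -1}, {"slide": [0, 3, 0], "angular": [0, 0, 0], "claw": -1}, {"slide": [0, 3, 0], "angular": [0, 0, 0], "claw": -1}, {"slide": [0, 3, 0], "angular": [0, 0, 0], "claw": -1}, {"slide": [0, 3, 0], "angular": [0, 0, 0], "claw": -1}, {"slide": [0, 3, 0], "angular": [0, 0, 0], "claw": -1}, {"slide": [0, 3, 0], "angular": [0, 0, 0], "claw": -1}, {"slide": [0, 3, 0], "angular": [0, 0, 0], "claw": -1}])

```text
time: 19.65
ee_pos: [0.5941, -0.1212, 0.0058]
tcp_rot: [180.0, 0.0, -175.9]
wrist_force: [-0.4, -1.1, 0.1]
opening: 0.0002
grasp_force: 0.5
```

Emit:
play_rows(increments=[{"slide": [0, 3, 0], "angular": [0, 0, 0], "claw": -1}, {"slide": [0, 3, 0], "angular": [0, 0, 0], "claw": -1}, {"slide": [0, 3, 0], "angular": [0, 0, 0], "claw": -1}, {"slide": [0, 3, 0], "angular": [0, 0, 0], "claw": -1}, {"slide": [0, 3, 0], "angular": [0, 0, 0], "claw": -1}, {"slide": [0, 3, 0], "angular": [0, 0, 0], "claw": -1}, {"slide": [0, 3, 0], "angular": [0, 0, 0], "claw": -1}])

```text
time: 20.35
ee_pos: [0.5926, -0.1003, 0.0058]
tcp_rot: [180.0, 0.0, -175.9]
wrist_force: [0.3, -1.0, -0.4]
opening: 0.0001
grasp_force: 0.5
```

```bash
python3 -c "
from h import *
togo(.03,-.0735,.006); o=bot.get_obs(); print(o['wrist_force'],o['grasp_force'])
t=bot.camera('top');cv2.imwrite('pics/t5.png',t[:,:,::-1])
w=t[160:215,235:300].max(axis=2)
for r in w: print(' '.join('%3d'%x for x in r[:44]))
"
```

```text
t 20.35 q [ -9.6  12.8  -3.8  73.4   0.  -13.8] jig now [ 31.5 -83.3] z 5.8 slide mm [ 1.5  9.8 -0.2] rot [ 0.01  0.04 -0.  ]
[ 0.26625977 -1.00317699 -0.36756538] 0.5366478161886334
156 155 156 156 156 155 157 156 156 156 156 132 119 111  85  69  59  57  54  57  59  79 104 109 108 107 109 115 118 116 118 118 116 117 118 113 109 113 109 109 111 109 112 112
118 115 116 116 117 116 117 119 119 118 117 114 110  76  32  26  26  20  23  26  22  31  62 100 112 113 112 112 112 113 110 110 111 112 112 110 109 110 109 111 111 108 109 109
110 109 110 112 111 113 112 112 112 115 113 112 113  71  14  20  19  18  20  23  20  13  30  93 111 110 109 112 110 110 110 108 110 110 108 110 108 108 109 109 108 109 106 107
111 112 111 112 110 112 111 113 110 109 100  94  94  60  17  20  17  24  19  23  14  21  30  91 109 110 107 108 107 110 107 106 106 106 106 106 106 105 106 107 108 105 106 105
110 110 109 107 110 108 110 109  98  92  88  88  87  55  18  21  21  20  20  16  18  21  27  90 108 108 107 108 108 108 109 108 108 108 105 107 107 109 108 108 108 110 109 107
105 104 106 107 107 105 106 106  94  
[... 8062 characters left out ...]
 144 144 143 142 142 144 142 143 144 143 145 143 142 142 147 153 152 155 156 156 156 153 157 154 152 153 153 156 121  97  98  99  98  98  98  98  95  97  95  95  95  95  95
146 147 146 146 144 145 144 146 143 143 144 144 145 142 142 143 145 143 151 155 154 153 154 152 151 151 151 149 149 117  94  94  94  91  91  94  90  91  91  90  89  90  91  89
147 146 146 143 144 143 142 142 142 140 138 138 138 137 134 134 134 134 135 136 135 141 144 141 144 141 142 140 140 113  90  89  88  87  90  87  88  88  89  86  89  86  87  86
136 135 135 135 134 133 133 131 132 130 131 127 127 129 126 124 126 125 124 122 124 126 133 137 137 136 135 136 133 107  86  86  85  85  87  87  88  87  88  89  88  87  89  90
```

Emit:
play_rows(increments=[{"slide": [0, 2, 0], "angular": [0, 0, 0], "claw": -1}, {"slide": [0, 2, 0], "angular": [0, 0, 0], "claw": -1}, {"slide": [0, 2, 0], "angular": [0, 0, 0], "claw": -1}, {"slide": [0, 1, 0], "angular": [0, 0, 0], "claw": -1}, {"slide": [0, 0, 0], "angular": [0, 0, 0], "claw": -1}])

```text
time: 20.9
ee_pos: [0.5921, -0.0934, 0.0058]
tcp_rot: [180.0, 0.0, -175.8]
wrist_force: [-0.5, 0.5, -0.1]
opening: -0.0001
grasp_force: 0.1
```

Emit:
play_rows(increments=[{"slide": [0, 1, 0], "angular": [0, 0, 0], "claw": -1}, {"slide": [0, 1, 0], "angular": [0, 0, 0], "claw": -1}, {"slide": [0, 0, 0], "angular": [0, 0, 0], "claw": -1}])

```text
time: 21.2
ee_pos: [0.592, -0.0915, 0.0058]
tcp_rot: [180.0, 0.0, -175.8]
wrist_force: [1.7, -0.3, 1.2]
opening: -0.0005
grasp_force: 0.3
```

Emit:
play_rows(increments=[{"slide": [0, 1, 0], "angular": [0, 0, 0], "claw": -1}, {"slide": [0, 0, 0], "angular": [0, 0, 0], "claw": -1}])

```text
time: 21.4
ee_pos: [0.592, -0.0905, 0.0058]
tcp_rot: [180.0, 0.0, -175.9]
wrist_force: [0.3, -0.4, 0.0]
opening: 0.0002
grasp_force: 0.4
```

Emit:
play_rows(increments=[{"slide": [0, 1, 0], "angular": [0, 0, 0], "claw": -1}, {"slide": [0, 0, 0], "angular": [0, 0, 0], "claw": -1}])

```text
time: 21.6
ee_pos: [0.5918, -0.0895, 0.0058]
tcp_rot: [180.0, 0.0, -175.8]
wrist_force: [-0.7, -1.2, 0.3]
opening: 0.0001
grasp_force: 0.4
```

Emit:
play_rows(increments=[{"slide": [0, 1, 0], "angular": [0, 0, 0], "claw": -1}, {"slide": [0, 0, 0], "angular": [0, 0, 0], "claw": -1}])

```text
time: 21.8
ee_pos: [0.5918, -0.0885, 0.0058]
tcp_rot: [180.0, 0.0, -175.8]
wrist_force: [-0.5, 0.1, -0.1]
opening: 0.0
grasp_force: 0.3
```

Emit:
play_rows(increments=[{"slide": [0, 1, 0], "angular": [0, 0, 0], "claw": -1}, {"slide": [0, 0, 0], "angular": [0, 0, 0], "claw": -1}])

```text
time: 22.0
ee_pos: [0.5918, -0.0878, 0.0059]
tcp_rot: [-180.0, 0.0, -175.9]
wrist_force: [1.8, -3.1, -0.6]
opening: -0.0
grasp_force: 1.4
```

Emit:
play_rows(increments=[{"slide": [0, 1, 0], "angular": [0, 0, 0], "claw": -1}, {"slide": [0, 0, 0], "angular": [0, 0, 0], "claw": -1}])

```text
time: 22.2
ee_pos: [0.5917, -0.0877, 0.0058]
tcp_rot: [-179.9, 0.0, -175.9]
wrist_force: [0.5, -7.9, -0.9]
opening: -0.0003
grasp_force: 3.4
```

```bash
python3 -c "
from h import *
togo(.03,-.0735,.006); o=bot.get_obs(); print(o['wrist_force'],o['grasp_force'])
"
```

```text
t 22.2 q [ -8.4  12.4  -4.3  73.3  -0.1 -12.5] jig now [ 31.5 -70.6] z 5.8 slide mm [ 1.5 -2.9 -0.1] rot [-0.11  0.05 -0.05]
[ 0.4609764  -7.86470649 -0.85470913] 3.403179422020912
```

Emit:
play_rows(increments=[{"slide": [0, -3, 0], "angular": [0, 0, 0], "claw": -1}, {"slide": [0, -12, 0], "angular": [0, 0, 0], "claw": -1}, {"slide": [0, 0, -35], "angular": [0, 0, 0], "claw": -1}, {"slide": [0, 0, -40], "angular": [0, 0, 0], "claw": -1}, {"slide": [25, 0, 0], "angular": [0, 0, 0], "claw": -1}, {"slide": [25, 30, 0], "angular": [0, 0, 0], "claw": 1}, {"slide": [0, 40, 0], "angular": [0, 0, 0], "claw": 1}, {"slide": [0, 40, 0], "angular": [0, 0, 0], "claw": 1}])

```text
time: 23.0
ee_pos: [0.5344, 0.0049, 0.0812]
tcp_rot: [180.0, 0.1, -176.0]
wrist_force: [2.3, 1.1, -0.2]
opening: 0.043
grasp_force: 0.0
```

Emit:
play_rows(increments=[{"slide": [0, 38, 0], "angular": [0, 0, 0], "claw": 1}, {"slide": [0, 0, 0], "angular": [0, 0, 0], "claw": 1}, {"slide": [0, 0, 0], "angular": [0, 0, 0], "claw": 1}, {"slide": [0, 0, 0], "angular": [0, 0, 0], "claw": 1}, {"slide": [0, 0, 0], "angular": [0, 0, 0], "claw": 1}])

```text
time: 23.5
ee_pos: [0.5322, 0.0414, 0.0808]
tcp_rot: [180.0, 0.0, -175.9]
wrist_force: [-0.5, 0.8, -0.4]
opening: 0.0855
grasp_force: 0.0
```

```bash
python3 -c "
from h import *
togo(-.015,.063,-.009); print(bot.get_obs()['opening'])
w=bot.camera('wrist');cv2.imwrite('pics/w6.png',w[:,:,::-1]);g=w.max(axis=2)
for v in range(225,345,6): print(v,''.join('#' if x<60 else ('+' if x<125 else '.') for x in g[v,0:640:6]))
"
```

```text
t 23.5 q [ 4.4  2.2 -7.2 80.6  0.   0.4] jig now [-18.5  62.4] z 80.8 slide mm [-3.4  0.6 89.8] rot [ 0.02  0.04 -0.08]
0.08552984923303533
225 .........................................................+++++++++++++++++++++++++.........................
231 .........................................................+++++++++++++++++++++++++.........................
237 .........................................................++++++++++++++++++++++++..........................
243 .........................................................++++++++++++++++++++++++..........................
249 ..........................................................+++..++++.+++.+..................................
255 .........................................................+++++++++++++++++++.++............................
261 ........................................................++++++++++++++++++++++++...........................
267 ........................................................++++++++++++++++++++++++...........................
273 ........................................................++++
[... 579 characters left out ...]
+..+........................
309 ........................+....#+++###....................+++++++++++++++####++##+..++.......................
315 ............................##++####....................++++++++++++...####+++#...+++......................
321 ...........................+#++#####...................................#####++##..+++......................
327 ..+.+....................+.#+++#####+..................................######++##.+++......................
333 ++++++...........++++....+##++######+..................................######+++##+++......................
339 +.+++++++.........+++++#####++######...................................#######++####+......................
```

Emit:
play_rows(increments=[{"slide": [0, 0, 30], "angular": [0, 0, 0], "claw": 1}, {"slide": [0, 0, 30], "angular": [0, 0, 0], "claw": 1}, {"slide": [0, 0, 20], "angular": [0, 0, 0], "claw": 1}, {"slide": [0, 0, 6], "angular": [0, 0, 0], "claw": 1}, {"slide": [0, 0, 0], "angular": [0, 0, 0], "claw": 1}])

```text
time: 24.05
ee_pos: [0.5317, 0.0419, -0.0057]
tcp_rot: [180.0, -0.0, -175.9]
wrist_force: [-0.2, 0.3, 0.5]
opening: 0.0854
grasp_force: 0.0
```

Emit:
play_rows(increments=[{"slide": [-6, 0, 1], "angular": [0, 0, 0], "claw": 1}, {"slide": [-6, 0, 1], "angular": [0, 0, 0], "claw": 1}, {"slide": [-6, 0, 0], "angular": [0, 0, 0], "claw": 1}, {"slide": [-4, 0, 0], "angular": [0, 0, 0], "claw": 1}, {"slide": [-2, 0, 0], "angular": [0, 0, 0], "claw": 1}, {"slide": [-1, 0, 0], "angular": [0, 0, 0], "claw": 1}, {"slide": [0, 0, 0], "angular": [0, 0, 0], "claw": 1}])

```text
time: 24.75
ee_pos: [0.5571, 0.0443, -0.0072]
tcp_rot: [180.0, 0.0, -175.8]
wrist_force: [0.6, 0.0, 0.5]
opening: 0.0853
grasp_force: 0.0
```

Emit:
play_rows(increments=[{"slide": [-1, 0, 0], "angular": [0, 0, 0], "claw": 1}, {"slide": [-1, 0, 0], "angular": [0, 0, 0], "claw": 1}, {"slide": [0, 0, 0], "angular": [0, 0, 0], "claw": 1}])

```text
time: 25.05
ee_pos: [0.5592, 0.0444, -0.0071]
tcp_rot: [180.0, 0.1, -175.9]
wrist_force: [0.9, 0.8, -0.9]
opening: 0.0856
grasp_force: 0.0
```

Emit:
play_rows(increments=[{"slide": [-1, 0, 0], "angular": [0, 0, 0], "claw": 1}, {"slide": [0, 0, 0], "angular": [0, 0, 0], "claw": 1}])

```text
time: 25.25
ee_pos: [0.5602, 0.0445, -0.0071]
tcp_rot: [180.0, 0.0, -175.9]
wrist_force: [-0.1, 0.1, -0.1]
opening: 0.0856
grasp_force: 0.0
```

```bash
python3 -c "
from h import *
togo(.0105,.063,-.009); o=bot.get_obs(); print(o['wrist_force'],o['torque'])
"
```

```text
t 25.25 q [  4.5   8.  -10.8  71.2   0.    0.4] jig now [ 9.6 63.4] z -7.1 slide mm [-0.9 -0.4  1.9] rot [ 0.02  0.05 -0.01]
[-0.06120005  0.1248102  -0.14633789] [-0.04180485 -0.00899123 -0.03497689]
```

Emit:
play_rows(increments=[{"slide": [-1, 0, 0], "angular": [0, 0, 0], "claw": 1}, {"slide": [0, 0, 0], "angular": [0, 0, 0], "claw": 1}])

```text
time: 25.45
ee_pos: [0.5612, 0.0446, -0.0072]
tcp_rot: [180.0, 0.0, -175.9]
wrist_force: [-0.0, 0.2, -0.1]
opening: 0.0855
grasp_force: 0.0
```

Emit:
play_rows(increments=[{"slide": [-1, 0, 0], "angular": [0, 0, 0], "claw": 1}, {"slide": [0, 0, 0], "angular": [0, 0, 0], "claw": 1}])

```text
time: 25.65
ee_pos: [0.5612, 0.0446, -0.0072]
tcp_rot: [180.0, -0.1, -175.9]
wrist_force: [-5.7, -0.0, 3.7]
opening: 0.085
grasp_force: 2.7
```

```bash
python3 -c "
from h import *
togo(.0105,.063,-.009); o=bot.get_obs(); print(o['wrist_force'],o['torque'])
"
```

```text
t 25.65 q [  4.5   8.3 -10.5  71.3   0.    0.4] jig now [10.6 63.5] z -7.2 slide mm [ 0.1 -0.5  1.8] rot [ 0.02 -0.06 -0.  ]
[-5.72054058 -0.01342157  3.73628032] [-0.11876999  0.95725535 -0.04240288]
```

Emit:
play_rows(increments=[{"slide": [-1, 0, 0], "angular": [0, 0, 0], "claw": 1}, {"slide": [0, 0, 0], "angular": [0, 0, 0], "claw": 1}])

```text
time: 25.85
ee_pos: [0.5612, 0.0446, -0.0073]
tcp_rot: [180.0, -0.2, -175.9]
wrist_force: [-11.0, -0.5, 5.9]
opening: 0.0853
grasp_force: 5.4
```

Emit:
play_rows(increments=[{"slide": [4, 0, 0], "angular": [0, 0, 0], "claw": 1}, {"slide": [10, 0, 0], "angular": [0, 0, 0], "claw": 1}, {"slide": [10, 0, 0], "angular": [0, 0, 0], "claw": 1}, {"slide": [0, 0, -40], "angular": [0, 0, 0], "claw": 1}, {"slide": [0, 0, -45], "angular": [0, 0, 0], "claw": 1}, {"slide": [45, 0, 0], "angular": [0, 0, 0], "claw": 1}, {"slide": [45, 0, 0], "angular": [0, 0, 0], "claw": 1}, {"slide": [45, 0, -10], "angular": [0, 0, 0], "claw": 1}])

```text
time: 26.65
ee_pos: [0.4019, 0.033, 0.0867]
tcp_rot: [180.0, -0.0, -175.9]
wrist_force: [0.0, -0.1, 0.7]
opening: 0.0853
grasp_force: 0.0
```

Emit:
play_rows(increments=[{"slide": [45, 0, 0], "angular": [0, 0, 0], "claw": 1}, {"slide": [0, 0, 0], "angular": [0, 0, 0], "claw": 1}, {"slide": [0, 0, 0], "angular": [0, 0, 0], "claw": 1}])

```text
time: 26.95
ee_pos: [0.3591, 0.0299, 0.0882]
tcp_rot: [180.0, 0.2, -175.8]
wrist_force: [0.7, -0.3, 1.1]
opening: 0.0856
grasp_force: 0.0
```

```bash
python3 -c "
from h import *
np.set_printoptions(precision=1,suppress=True)
t=bot.camera('top');cv2.imwrite('pics/t7.png',t[:,:,::-1]);g=t.max(axis=2).astype(int)
h=cv2.cvtColor(t,cv2.COLOR_RGB2HSV)
for u in(262,275,290,305,320,335,345,352,358): print(u,g[172:206,u].tolist())
for v in(186,188,190): print(v,'L',g[v,245:272].tolist(),'R',g[v-6,345:372].tolist())
"
```

```text
262 [58, 141, 154, 154, 155, 134, 75, 56, 124, 172, 166, 181, 163, 150, 174, 177, 177, 178, 179, 178, 179, 180, 182, 159, 124, 109, 149, 163, 164, 160, 157, 161, 166, 164]
275 [136, 152, 155, 159, 156, 82, 58, 101, 163, 176, 169, 130, 127, 169, 176, 178, 178, 178, 178, 177, 134, 128, 109, 85, 56, 79, 106, 112, 109, 106, 106, 111, 113, 109]
290 [150, 157, 160, 160, 83, 60, 103, 150, 141, 142, 117, 117, 140, 146, 146, 145, 128, 123, 125, 123, 125, 107, 90, 67, 83, 104, 111, 108, 104, 105, 105, 109, 109, 105]
305 [126, 112, 107, 69, 47, 67, 106, 121, 118, 90, 96, 122, 122, 123, 122, 123, 122, 123, 122, 125, 103, 93, 69, 86, 111, 109, 105, 104, 101, 104, 107, 105, 105, 106]
320 [108, 106, 66, 45, 55, 105, 119, 122, 83, 100, 121, 122, 122, 122, 124, 123, 123, 123, 126, 101, 101, 65, 85, 109, 114, 115, 108, 101, 101, 105, 104, 102, 107, 106]
335 [104, 80, 48, 49, 103, 95, 118, 90, 103, 126, 123, 122, 122, 122, 122, 121, 124, 122, 100, 107, 72, 82, 111, 113, 112, 112, 109, 109, 107, 103, 99, 103, 107, 103]
345 [93, 50, 43, 83, 117, 121, 117, 120, 114, 120, 121, 121, 121, 122, 124, 122, 122,
[... 542 characters left out ...]
 178, 178, 179, 178] R [114, 114, 116, 117, 117, 128, 126, 122, 121, 88, 62, 83, 85, 88, 87, 90, 91, 89, 91, 90, 91, 104, 111, 111, 110, 110, 111]
188 L [129, 128, 128, 128, 129, 147, 161, 160, 159, 175, 172, 118, 67, 154, 180, 177, 177, 177, 177, 177, 176, 178, 178, 180, 178, 177, 178] R [121, 121, 122, 121, 123, 123, 123, 122, 123, 91, 78, 102, 113, 112, 109, 113, 110, 111, 110, 110, 111, 111, 113, 111, 112, 110, 111]
190 L [133, 133, 133, 132, 132, 166, 168, 154, 177, 198, 204, 141, 84, 163, 183, 177, 178, 179, 178, 178, 178, 178, 178, 179, 178, 179, 177] R [121, 123, 124, 121, 123, 123, 123, 122, 124, 99, 80, 100, 112, 111, 111, 112, 109, 111, 111, 109, 108, 108, 108, 110, 115, 116, 116]
```

The top view shows the bar's front edge parallel to the fence to about 0.2 px along its length. Its left cap sits right up against the stop arm at column 256–257, and the arm is clear, so I'm handing in.

```bash
python3 -c "
from workcell import bot
print(bot.job_done())"
```

```text
the job is handed in; nothing more can be done
None
```

I pushed the bar flush against the fence, then along it to the lowered left stop; contact forces and the final top-camera view agree, the arm is clear, and I handed the job in at about 27 s.

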